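# Stroke check of a sprung actuator

## Robot

A 6-joint arm with a two-finger parallel gripper is mounted at the origin on the work surface. World frame = base frame: x ahead of the robot, y to its left, z up, the work surface at z = 0. Lengths are in mm, angles in rad, forces in N, time in s.
With the tool pointing down it reaches from about 275 to 825 mm from the base axis. Payload 5.2 kg.
Tool frame: the origin (TCP) lies at the very end of the fingers, on their centre line; the grasp point (between the pads) lies 19 mm behind it; z points along the fingers, y is the line along which they close (so a half turn about z gives the same grasp; the last joint's range is limited). The gripper opens to 93 mm and grips with 3 to 60 N. Pads are 15 mm wide; open, the fingers measure 128 mm over their backs; the gripper's body (75 mm by 188 mm) begins 65 mm behind the grasp point.
Start: joints at [0.903, 0.259, 1.535, -0, 1.348, -0.203], TCP at [246.514, 491.666, 218.653] pointing down, gripper open.
Joint ranges: [-3.14, 3.14], [-0.91, 2.08], [0.19, 2.58], [-1.22, 4.36], [0.22, 2.71], [-3.12, 3.12]. Speed limits (rad/s): [2.57, 2.57, 3.14, 3.14, 3.14, 3.14].

## Interface

Orientations are given as [roll, pitch, yaw] about the fixed x, y, z axes, in that order (R = Rz(yaw) Ry(pitch) Rx(roll)).
In Python, from bench import robot gives the robot as it stands. The module is installed in compiled form; this text tells all that it offers. Calls block until the motion is done:
- robot.move_ptp(position, orientation): joint-space move of the TCP to a pose.
- robot.move_linear(position, ori=None, speed=150, f_stop=None): straight line of the TCP; ori=None keeps the orientation; speed is the mean speed in mm/s. With f_stop (N) it stops when the force on the tool has changed by that much, and returns True; else False.
- robot.move_j(angles): joint-space move.
- robot.move_gripper(opening): opening from 0.0 (shut) to 1.0 (fully open); the grip force is fixed at half the most; returns when the fingers have stopped.
- robot.sleep(seconds).
- robot.inverse_kinematics(position, orientation): joint angles nearest the present ones, or None.
- robot.get_image(name): name is "scene" or "top"; returns a dict with "img" (400x640x3 uint8, blue, green, red), "fovy" (degrees; the focal length in pixels is half the picture's height over the tangent of half this angle, whatever the lens; pixels are square), "cx", "cy" (the principal point, pixels), "eye" and "orientation" of the camera in the world. Camera axes: x right, y down, z forward; pixel columns grow to the right and rows downward; lengths in mm; the calibration is good to about 2 mm. A picture is of the moment at which its call begins. There is no depth.
A pose or a line that the arm cannot do raises robot.MotionError and nothing moves.
- robot.hand_in(): hands the job in; it is judged then, once.
Readings, each from a call of its own:
- robot.current_t(): time.
- robot.current_qpos(): joint angles.
- robot.current_joint_vel(): joint speeds.
- robot.current_joint_efforts(): joint torques, N m.
- robot.current_tcp_pos(): TCP position.
- robot.current_eef_rot(): TCP orientation.
- robot.current_contact_force(): force on the tool from outside, world axes, zero at the start.
- robot.current_ft_torque(): the same for the moment, N m.
- robot.current_gripper_width(): opening from 0.0 (shut) to 1.0 (fully open).
- robot.current_finger_force(): force on a finger pad.
Only numpy, scipy, OpenCV 4.12 (cv2) and the standard library are available. Lean on these libraries where they do the work, as an engineer would, in place of code of your own. Each camera call takes 0.05 s, during which the arm holds its last target. There are 200 camera calls.

## Task

Get the clamped actuator ready and check its stroke: lift the red dust cap off the air port and set it down upright, grip knob up, in the blue dish. Then pull the yellow handle all the way out to its stop, hold it there for a full second, and ease it back until it is fully home, without ever letting it snap back. Do not pull the slide while the port is still capped, set the cap down rather than dropping it, and leave the other parts on the bench where they are.

Things in the scene. Friction and masses are not known exactly. Their poses are not given: they have to be found in the camera images.
- fixture: Fixed test fixture: plate 290 x 120 x 12 mm with a grey lying actuator canister (96 mm diameter, front face at x = +45 mm, top at height 110 mm) and a steel slide block with a yellow handle. Origin on the bench under the plate (-140 to +150 mm in x). The handle is pulled along its -x, away from the canister, until the block meets the white stop block (60 mm wide, 50 mm high, face at x = -110 mm).
- handle (a point): Grip point of the yellow handle, moves with it: upright plate 16 mm thick (fixture x), 50 mm wide (fixture y), top at height 122 mm. The point is at its middle, height 98 mm, at fixture x = -35 mm when home; axes as the fixture's. Keep fingertips above 72 mm (rod below). Pinch from above, one finger in front, one behind (80 mm free behind it when home).
- rod (a joint): Slide of the handle in m: 0 home (spring in), 0.055 out at its stop. The spring pulls it home with about 5 N at home and 11.5 N at the stop; if let go it snaps back.
- port (a point): Centre of the steel collar on top of the canister on which the cap's rim rests, 118 mm above the bench, at x = +90 mm in the fixture. A stub 34 mm in diameter rises 18 mm from it inside the cap.
- cap: Loose red plastic dust cap, about 60 g: a skirt 48 mm in diameter and 26 mm high (open below, bore 41 mm, 21 mm deep), with a round grip knob 28 mm in diameter above it, from 26 to 62 mm over the rim. Origin at the centre of its lower rim, z up along the knob. It starts on the port.
- dish: Blue round magnetic dish, stuck to the bench: 84 mm outer diameter, 24 mm high, inside 76 mm wide, floor 5 mm above the bench. Origin at the centre of its underside, z up.
- sleeve: Bystander: upright plain steel sleeve, open at both ends, 80 mm outer diameter, 50 mm high. Origin at the centre of its underside.
- column: Bystander: tall flanged steel column with a brass head, 100 mm foot, 178 mm high. Origin at the centre of its underside.
- washer: Bystander: flat brass ring, 96 mm outer diameter, 8 mm thick. Origin at the centre of its underside.
There are look-alikes about, which are no part of the job. Of the things like the dish, leave any that is pink, purple or white; of the rest the larger one is meant.

How it is judged:
By the outcome, as a careful person would: the job done as asked, in the order asked, and still so for the second after the job is handed in, with the robot touching nothing.
It also fails if it takes over 53 s, if anything falls off the work surface, if the arm or the gripper's body presses on something with over 40 N, if the wrist force passes 120 N, or if a joint passes its speed limit or range.

## Working session

There is one attempt and no reset: what is moved stays moved. The work goes in short steps, each a Python script; the robot and the scene stay as the last script left them, time stands still between calls to the robot, and variables do not carry over. Pictures are saved under pics/ and viewed, at most 10 in all, crops included, and the job is handed in when it is done.

```bash
mkdir -p pics; cat > h.py <<'E'
import numpy as np, cv2, json
from bench import robot
from scipy.spatial.transform import Rotation as R
def snap(cam,name):
    d=robot.get_image(cam); cv2.imwrite(f'pics/{name}.png',d['img'])
    np.savez(f'pics/{name}.npz',**{k:np.array(v) for k,v in d.items()}); return d
def load(n): return dict(np.load(f'pics/{n}.npz'))
def rot(d):
    o=np.array(d['orientation'],float)
    return o if o.shape==(3,3) else R.from_euler('xyz',o).as_matrix()
def foc(d): return 200/np.tan(np.radians(float(d['fovy']))/2)
def px2w(d,u,v,z):
    f=foc(d); r=rot(d)@np.array([(u-d['cx'])/f,(v-d['cy'])/f,1.]); e=np.array(d['eye'],float)
    return e+r*(z-e[2])/r[2]
def w2px(d,p):
    c=rot(d).T@(np.array(p,float)-d['eye']); return np.array([d['cx'],d['cy']])+foc(d)*c[:2]/c[2]
E
python3 - <<'E'
from h import *
for c in ('top','scene'):
    d=snap(c,c+'0'); print(c,d['fovy'],d['cx'],d['cy'],d['eye'],d['orientation'])
print(robot.current_t(),robot.current_eef_rot())
E
```

```text
top 46.97942455417698 314.5406968952368 202.68150949208305 [ 370.27674548  -61.59967447 1510.47494169] [-3.07169001e+00  1.27326952e-03 -1.54628044e+00]
scene 48.4365552589002 321.7274214803283 199.54813429308865 [1343.06251293  579.82936605  807.46640819] [-2.14471791  0.01318811  2.18159618]
0.1 [-3.13995873e+00 -3.53462054e-04  2.67679190e+00]
```

View pics/top0.png

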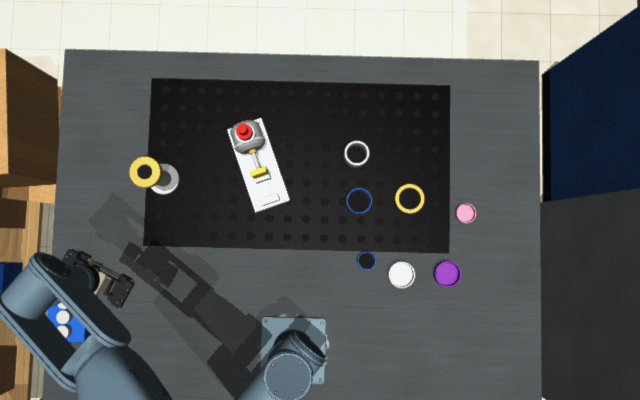

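View pics/scene0.png

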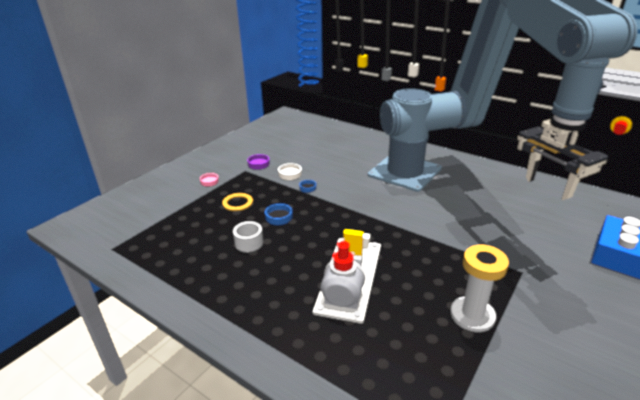

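The top view shows the fixture near (257,165), with the red knob at (243,130) and the yellow handle at (259,171). Of the two blue dishes, (359,201) is large and (367,261) is small. White (401,274), purple (447,273) and pink (466,213) are ruled out, so the one meant is (359,201). I'll confirm it in an enlarged crop.

```bash
python3 - <<'E'
from h import *
i=load('top0')['img']
c=cv2.resize(i[105:225,215:395],None,fx=4.4,fy=4.4,interpolation=cv2.INTER_CUBIC)
cv2.imwrite('pics/crop1.png',c); print(c.shape)
E
```

```text
(528, 792, 3)
```

View pics/crop1.png

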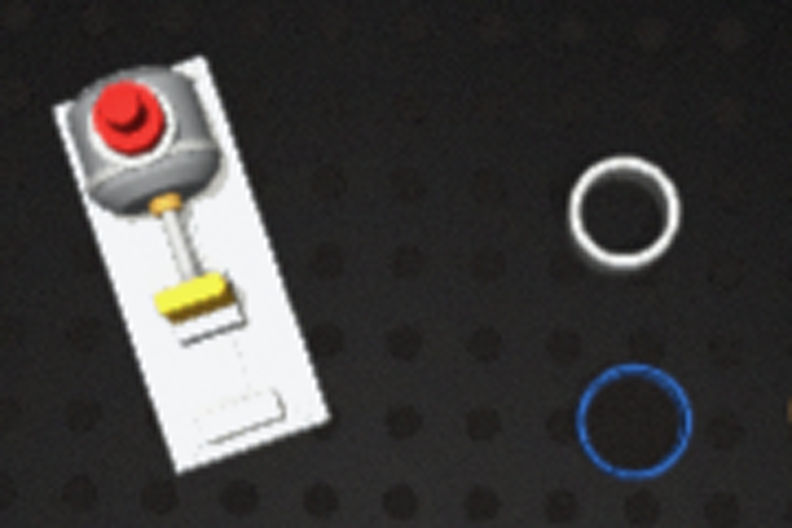

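The crop confirms the large blue dish as a circle at crop (634,421) with a radius of about 57, which is roughly 84 mm across. The plate corners are at (205,56), (53,107), (178,473) and (329,418), and the cap is at about (127,115).

```bash
python3 - <<'E'
from h import *
d=load('top0'); s=load('scene0')
W=lambda x,y,z: px2w(d,(x+.5)/4.4-.5+215,(y+.5)/4.4-.5+105,z)
C=[W(x,y,12)[:2] for x,y in [(205,56),(53,107),(178,473),(329,418)]]
print(np.round(C,1),[np.linalg.norm(C[i]-C[i-1]).round(1) for i in range(4)])
# far end = canister end (+x, +150). model fit
M=np.array([[150,-60],[150,60],[-140,60],[-140,-60]],float)
C=np.array(C);mc,cc=M.mean(0),C.mean(0)
U,S,Vt=np.linalg.svd((M-mc).T@(C-cc)); Rm=(U@Vt).T; print(np.linalg.det(Rm))
t=cc-Rm@mc; yaw=np.arctan2(Rm[1,0],Rm[0,0]); print('fix',t,yaw, 'res',(C-(M@Rm.T+t)).round(1))
dish=W(634,421,24)[:2]; print('dish',dish)
port=Rm@[90,0]+t; hnd=Rm@[-35,0]+t; print('port',port,'handle',hnd)
print('knobtop seen',W(124,110,180))
crop=lambda p:(w2px(d,p)-[215,105]+.5)*4.4-.5
print('pred knob top',crop([*port,180]),'handle top',crop([*hnd,122]))
print('scene pred knobtop',w2px(s,[*port,180]),'handle top',w2px(s,[*hnd,122]),'dish',w2px(s,[*dish,24]))
i=s['img'][180:320,260:400]; cv2.imwrite('pics/crop2.png',cv2.resize(i,None,fx=4.2,fy=4.2,interpolation=cv2.INTER_CUBIC))
np.savez('est.npz',t=t,yaw=yaw,dish=dish)
E
```

```text
[[753.7 126.2]
 [712.1 239. ]
 [439.6 135.9]
 [483.2  25.3]] [np.float64(288.7), np.float64(120.2), np.float64(291.3), np.float64(119.0)]
1.0000000000000002
fix [592.4398622  129.82403779] 0.35997747098953714 res [[-0.3 -0.3]
 [ 0.4  0.1]
 [-0.7 -0.7]
 [ 0.6  0.9]]
dish [ 485.51538791 -199.96127906]
port [676.67129058 161.52682114] handle [559.6831956 117.4951776]
knobtop seen [672.87462893 157.88979838 180.        ]
pred knob top [118.7477676  104.25069995] handle top [189.79221295 292.14197381]
scene pred knobtop [342.97257699 243.91681373] handle top [352.95244469 231.89063161] dish [278.08139884 210.82183167]
```

View pics/crop2.png

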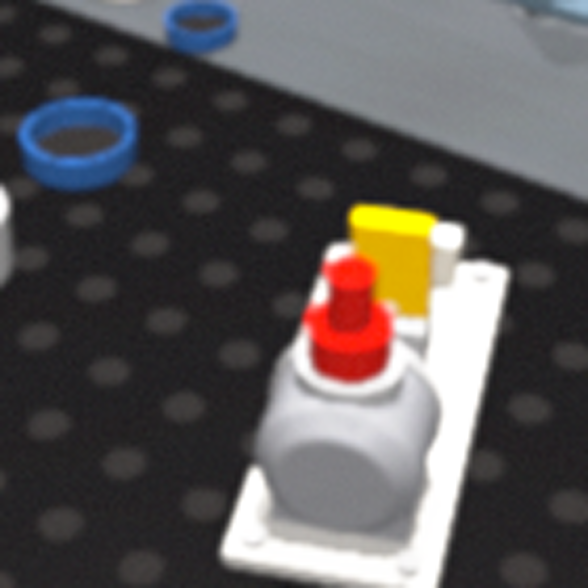

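In the scene view, the knob top at (343,244), handle top at (354,231) and dish at (278,211) match the predictions within about 1 px. That's good enough to start with the cap.

```bash
cat >> h.py <<'E'
e=np.load('est.npz'); yaw=float(e['yaw']); Rf=np.array([[np.cos(yaw),-np.sin(yaw)],[np.sin(yaw),np.cos(yaw)]])
fx=lambda x,y,z: [*(Rf@[x,y]+e['t']),z]
O=[np.pi,0,yaw+np.pi/2]; dish=list(e['dish'])
def st(m): print(m,round(robot.current_t(),2),np.round(robot.current_tcp_pos(),1),'w',round(robot.current_gripper_width()*93,1),'F',np.round(robot.current_contact_force(),1),'ff',np.round(robot.current_finger_force(),1))
E
python3 - <<'E'
from h import *
for p in [fx(90,0,148),fx(90,0,260),[*dish,260],[*dish,35],fx(-35,0,79),fx(-92,0,79)]: print(np.round(robot.inverse_kinematics(p,O),2))
robot.move_ptp(fx(90,0,260),O); st('above')
print(robot.move_linear(fx(90,0,150),speed=80,f_stop=8)); st('down')
robot.move_gripper(0); st('grip')
robot.move_linear(fx(90,0,230),speed=60); st('lift')
snap('scene','scene1')
i=load('scene1')['img'][120:320,220:460]; cv2.imwrite('pics/crop3.png',cv2.resize(i,None,fx=3,fy=3,interpolation=cv2.INTER_CUBIC))
E
```

```text
[ 0.07  0.57  1.24  0.    1.34 -0.29]
[ 0.07  0.51  1.06  0.    1.57 -0.29]
[-0.6   0.19  1.52  0.    1.43 -0.96]
[-0.6   0.41  1.82  0.    0.91 -0.96]
[ 0.01  0.43  1.66  0.    1.05 -0.35]
[-0.03  0.34  1.8   0.    1.   -0.39]
above 2.07 [676.1 162.9 260.2] w 93.0 F [-0.4  0.4 -0.3] ff 0.0
False
down 3.59 [677.1 161.6 150.7] w 92.9 F [-0.  1. -0.] ff 0.0
grip 4.62 [676.6 161.5 150. ] w 27.6 F [-0.8 -0.   0.3] ff 30.0
lift 6.11 [676.4 161.5 229.4] w 27.4 F [-0.2  0.7 -0.3] ff 30.0
```

View pics/crop3.png

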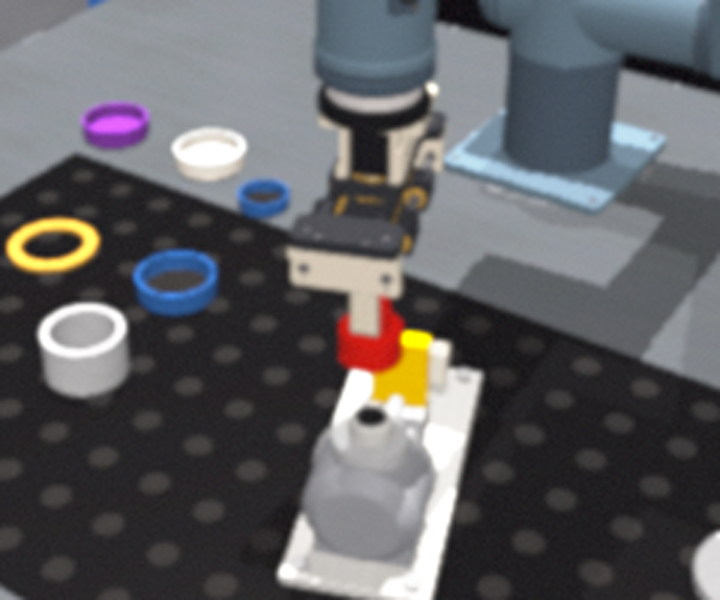

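The cap is lifted clear and upright, with its skirt at crop (370,340), and the port stub is bare at (370,420). The large dish at (176,282) is free, so I'll place the cap there.

```bash
python3 - <<'E'
from h import *
robot.move_linear([*dish,200],speed=180); st('over')
robot.move_linear([*dish,48],speed=90)
print(robot.move_linear([*dish,34],speed=12,f_stop=3)); st('down')
robot.sleep(.2); robot.move_gripper(1); st('open')
robot.move_linear([*dish,160],speed=100); st('up')
snap('scene','scene2'); snap('top','top2')
a=load('scene2')['img'][150:270,180:340]; b=load('top2')['img'][140:260,280:440]
cv2.imwrite('pics/crop4.png',cv2.resize(np.vstack([a,b]),None,fx=2.5,fy=2.5,interpolation=cv2.INTER_CUBIC))
E
```

```text
over 8.58 [ 485.8 -199.4  200. ] w 27.4 F [ 0.3  1.  -0.8] ff 30.0
True
down 11.29 [ 485.4 -199.9   36.9] w 27.8 F [ 0.5 -0.6  4.4] ff 30.0
open 12.63 [ 484.9 -199.5   36.3] w 93.2 F [ 0.3  0.4 -0.6] ff 0.0
up 14.02 [ 485.1 -199.7  159.3] w 92.8 F [ 0.3  0.  -0.3] ff 0.0
```

View pics/crop4.png

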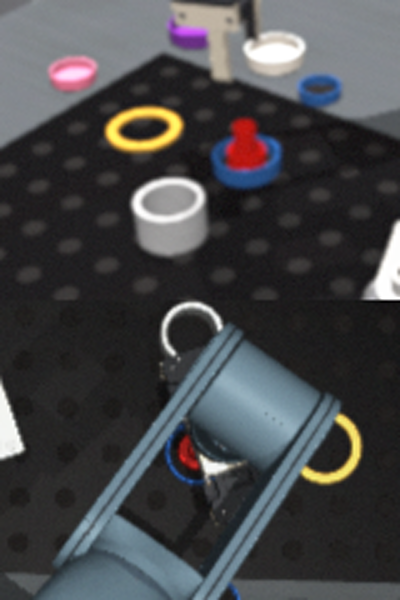

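The cap stands upright, knob up, in the large blue dish (upper panel, 245,155). The handle is next.

```bash
python3 - <<'E'
from h import *
robot.move_linear(fx(-35,0,220),speed=200); 
print(robot.move_linear(fx(-35,0,80),speed=90,f_stop=8)); st('down')
robot.move_gripper(0); robot.sleep(.2); st('grip')
fxx=lambda: (Rf.T@(np.array(robot.current_tcp_pos()[:2])-e['t']))[0]
print('x',fxx())
print(robot.move_linear(fx(-96,0,80),speed=30,f_stop=22)); st('out'); print('x',fxx())
robot.sleep(.3); st('hold'); print('x',fxx())
E
```

```text
False
down 17.63 [560.1 117.5  80.6] w 93.0 F [-0.7 -0.7 -0.6] ff 0.0
grip 19.01 [557.8 116.8  79.9] w 15.3 F [-5.7 -3.3  3.9] ff 30.0
x -36.983555535690144
True
out 20.56 [514.4 100.3  79.9] w 15.6 F [ 8.7  4.6 -4.3] ff 30.1
x -83.40965092325256
hold 20.86 [515.2 100.6  79.9] w 16.0 F [ 8.7  4.8 -1.8] ff 30.1
x -82.5495109200787
```

The force stop triggered early: the force is only 10 N (spring level) at about 46 mm of stroke, because the baseline at grip was biased. Pull on to the stop.

```bash
python3 - <<'E'
from h import *
fxx=lambda: (Rf.T@(np.array(robot.current_tcp_pos()[:2])-e['t']))[0]
print(robot.move_linear(fx(-100,0,80),speed=20,f_stop=14)); st('out'); print('x',fxx())
robot.sleep(.7); st('hold'); print('x',fxx())
snap('scene','scene3'); snap('top','top3')
robot.sleep(.7); st('hold'); print('x',fxx())
a=load('scene3')['img'][150:290,290:450]; b=load('top3')['img'][110:250,190:350]
cv2.imwrite('pics/crop5.png',cv2.resize(np.hstack([a,b]),None,fx=2.5,fy=2.5,interpolation=cv2.INTER_CUBIC))
E
```

```text
True
out 21.41 [507.8  97.8  79.8] w 16.0 F [ 9.   5.6 -4.2] ff 30.1
x -90.46209151320734
hold 22.11 [508.4  98.1  79.9] w 15.8 F [ 9.1  5.3 -4. ] ff 30.1
x -89.79914155875109
hold 22.91 [508.5  98.1  79.9] w 15.8 F [ 9.1  4.9 -2.8] ff 30.1
x -89.77063560028463
```

View pics/crop5.png

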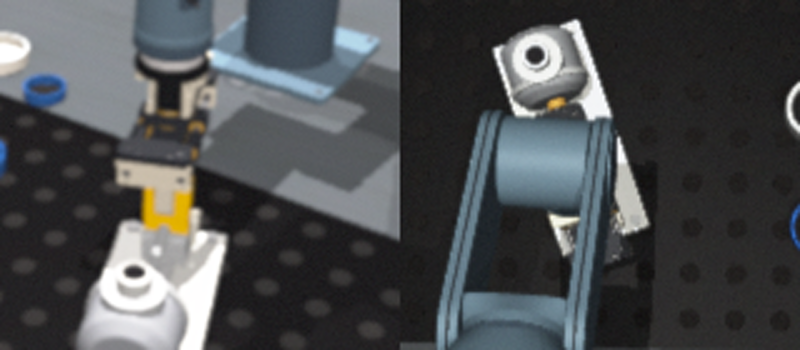

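The slide is well out, but the force (10.5 N) is still at spring level, so the stop isn't reached for certain. I'll creep on in small steps until the force clearly rises.

```bash
python3 - <<'E'
from h import *
fxx=lambda: (Rf.T@(np.array(robot.current_tcp_pos()[:2])-e['t']))[0]
for x in np.arange(-91,-101,-1.):
    robot.move_linear(fx(x,0,80),speed=8); robot.sleep(.15)
    f=(Rf.T@np.array(robot.current_contact_force())[:2])[0]; print(x,round(fxx(),2),round(f,1))
    if f>22: break
robot.sleep(1.4); st('hold'); print(fxx(),(Rf.T@np.array(robot.current_contact_force())[:2])[0])
E
```

```text
-91.0 -88.56 10.5
-92.0 -89.5 10.7
-93.0 -90.49 11.1
-94.0 -91.46 11.9
-95.0 -91.94 13.2
-96.0 -91.92 16.7
-97.0 -91.95 19.3
-98.0 -91.93 23.4
hold 27.85 [506.5  97.2  80. ] w 16.0 F [ 20.3  10.8 -17.9] ff 30.1
-91.92829350432298 22.842724240838386
```

The slide is at its stop: position is fixed at -91.9 mm while the force climbed to 23 N, and it was held there for more than 1.4 s. Now I'll ease it home.

```bash
python3 - <<'E'
from h import *
fxx=lambda: (Rf.T@(np.array(robot.current_tcp_pos()[:2])-e['t']))[0]
robot.move_linear(fx(-41,0,80),speed=14)
for x in np.arange(-40,-29,-0+1.):
    robot.move_linear(fx(x,0,80),speed=8); robot.sleep(.15)
    f=(Rf.T@np.array(robot.current_contact_force())[:2])[0]; print(x,round(fxx(),2),round(f,1))
    if f<-6: break
robot.move_gripper(1); robot.sleep(.2); st('open'); print(fxx())
robot.move_linear([*robot.current_tcp_pos()[:2],200],speed=90); st('up')
robot.move_linear([400,40,260],speed=150); 
snap('scene','scene4'); snap('top','top4')
a=load('scene4')['img'][180:320,240:400]; b=load('top4')['img'][105:245,220:380]
cv2.imwrite('pics/crop6.png',cv2.resize(np.hstack([a,b]),None,fx=2.5,fy=2.5,interpolation=cv2.INTER_CUBIC)); st('end')
E
```

```text
-40.0 -39.87 5.3
-39.0 -38.85 4.6
-38.0 -37.9 5.0
-37.0 -36.94 4.7
-36.0 -36.91 -2.6
-35.0 -36.85 -5.2
-34.0 -36.85 -9.7
open 36.53 [560.6 117.8  80. ] w 93.0 F [0.3 0.2 0.1] ff 0.0
-33.99527400606076
up 38.02 [560.2 117.8 199.3] w 93.0 F [0.2 0.9 0.2] ff 0.0
end 39.52 [400.3  40.2 259.6] w 93.0 F [ 0.8 -0.7  0. ] ff 0.0
```

View pics/crop6.png

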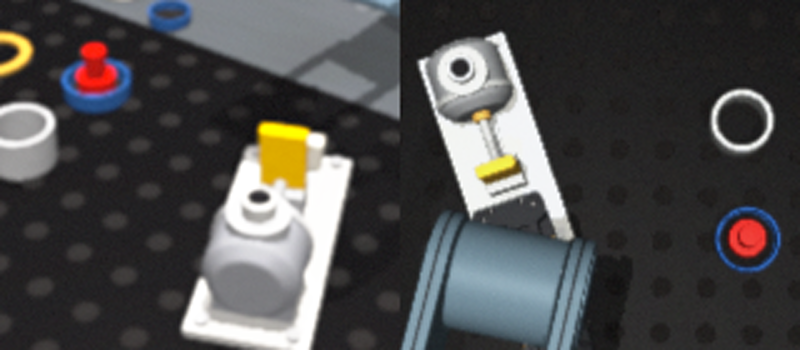

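The handle is home at (497,168), the port is bare, the cap stands upright in the dish at (748,238), and the robot is clear of everything.

```bash
python3 -c "
from bench import robot
print(robot.hand_in())"
```

```text
the job is handed in; nothing more can be done
None
```

I've handed the job in: the cap stands upright in the large blue dish, and the handle was pulled to its stop, held there over a second, eased fully home and released, all in about 40 s.

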